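Close the slide carrier and hold it flush on the imager's tilted stage

TASK

Close the hinged cover of the slide carrier while it lies in its loading block, then take the closed carrier by its long sides, lift it out, and bring it to the slide imager: lay its underside flush on the sloped stage plate, centred over the bright window and square with the plate, its length running up the slope. The slick slope will not keep it, so finish while still holding the carrier there, pressed lightly and steadily flat against the plate; do not let go. Leave the stage at the slope it is set to, do not press hard on it, and leave everything else on the bench alone.

Things in the scene. Friction and masses are not known exactly. Their poses are not given: they have to be found in the camera images.
- carrier: Slide carrier: aluminium frame 120 mm long (its x), 56 mm wide (its y), 12 mm thick, flat-sided, 0.2 to 0.35 kg; a glass slide in its top. Origin: centre of the flat underside; z up. Starts in the loading block, underside 10 mm up. Rubber strips mark the middle of its long sides: grip there, fingertips 4 mm above the underside; it turns a little in the grip when an edge touches.
- cover (a joint): Angle of the carrier's bright steel cover frame (rad): 0 closed, flat on the carrier; 1.57 upright; starts 1.45 to 1.95. It swings about cover_hinge, its free end going from the carrier's -x end up and over to +x. A stiff hinge (0.045 N m) keeps it where it is left: under 1 N at the free end moves it. Nothing latches.
- cover_hinge (a point): Middle of the cover's hinge line, fixed on the carrier: 54 mm along the carrier's x (far end), 14.5 mm above its underside; axes as the carrier's, hinge line along y. Cover: 48 mm wide, 4 mm thick (line in mid-thickness); its end bar, full width, spans 86 to 104 mm from the line, then an 18 mm wide thumb tab to 115 mm. Closed, its top is 2 mm above this line.
- stage_window (a point): Centre of the bright 62 x 26 mm window in the upper face of the imager's dark tilting stage plate. z: outward normal of the face, leaning to the robot's side; x: up the slope; y: level. Slope 0.26 to 0.50 rad. The flat, hard, slick face (friction 0.15) runs 85 mm down and 75 mm up the slope from here and 62 mm to each side; nothing stands above it.
- imager: Slide imager, fixed: white housing 275 mm deep, 160 mm wide, 66 mm high, rear box 113 mm high. Its stage plate, 8 mm thick, is hinged at the lower (front) edge and held by a friction lock against well over 30 N; the window lies 0.11 to 0.13 m above the bench. Origin: centre of the underside; x points to its back.
- nest: Loading block, cream plastic, fixed: foot 150 x 96 x 4 mm, deck 44 mm wide, 10 mm high. End stops and corner lips 17 mm high locate the carrier with 1.6 mm play each way and cover only the outer 18 mm of its long sides; the rest of the sides is free, the edges overhanging the deck. Origin: centre of the underside; x, y as the carrier's.
- oil_bottle: Bystander: small amber bottle, 28 mm diameter, 55 mm high. Origin under its centre.
- needle: Bystander: mounting needle with a white handle, 145 mm long, 10 mm thick, lying. Origin under its middle.
- petri: Bystander: clear petri dish, 89 mm diameter, 16 mm high. Origin under its centre.
- pin_block: Bystander: cream block with two dark holes, 75 x 45 x 30 mm. Origin under its centre.
- slide_box: Bystander: closed slide box, 175 x 85 x 35 mm. Origin under its centre.
- stain_jar: Bystander: glass staining jar with lid, 60 mm diameter, 100 mm high. Origin under its centre.
- calculator: Bystander: desk calculator, 150 x 100 x 14 mm. Origin under its centre.
There are look-alikes about, which are no part of the job. What is meant by the carrier is not orange, and is the larger of those in its own colour. What is shaped like the nest but purple is not meant.

How it is judged (in metres and radians):
On the way, in this order (a step that is already met when the one before it is completed fails the run):
1. the cover is closed with the carrier still in its loading block (value of joint cover below 0.06 rad and distance between carrier and nest below 0.016 m), for 0.2 s.
2. the closed carrier is lifted out of the loading block in the fingers (value of joint cover below 0.08 rad and z of carrier in the frame of nest above 0.04 m and contact force between the fingers and carrier above 1 N), for 0.1 s.
At the end, for the whole second after the job is handed in: Carrier gripped (over 2 N), cover shut (0.08 rad), flush on the stage face: parallel within 0.035 rad, underside within 2.5 mm of it, pressed with 1.5 to 30 N, centre within 8 mm of the window's along and across, square within 0.09 rad, at rest; stage unmoved within 3 mm (angle between the z axis of carrier and the z axis of stage_window, either way round below 0.035 rad and z of carrier in the frame of stage_window between -0.0025 and 0.0025 m and x of carrier in the frame of stage_window between -0.008 and 0.008 m and y of carrier in the frame of stage_window between -0.008 and 0.008 m and angle between the x axis of carrier and the x axis of stage_window, either way round below 0.09 rad and contact force between carrier and imager between 1.5 and 30 N and contact force between the fingers and carrier above 2 N and value of joint cover below 0.08 rad and linear speed of carrier below 0.01 m/s and distance of stage_window from where it was at the start of the episode below 0.003 m); the arm keeps its last pose, push and grip.
It fails at once if the carrier is pressed on the stage with more than 45 N (contact force between carrier and imager above 45 N).
It fails at once if the stage's slope is changed (distance of stage_window from where it was at the start of the episode above 0.004 m).
It fails at once if another thing on the bench is moved more than 15 mm (distance of any of oil_bottle, needle, petri, pin_block, slide_box, stain_jar, calculator from where it was at the start of the episode above 0.015 m).
It also fails if it takes over 61 s, if anything falls off the work surface, if the arm or the gripper's body presses on something with over 40 N, if the wrist force passes 120 N, or if a joint passes its speed limit or range.

ROBOT

A 6-joint arm with a two-finger parallel gripper is mounted at the origin on the work surface. World frame = base frame: x ahead of the robot, y to its left, z up, the work surface at z = 0. Lengths are in m, angles in degrees, forces in N, time in s.
With the tool pointing down it reaches from about 0.275 to 0.75 m from the base axis. Payload 10.2 kg.
Tool frame: the origin (TCP) lies at the centre of the arm's flange, where the gripper is bolted on; the fingertips stand 173 mm ahead of it and the grasp point (between the pads) lies 155 mm ahead of it; z points along the fingers, y is the line along which they close (so a half turn about z gives the same grasp; the last joint's range is limited). The gripper opens to 85 mm and grips with 20 to 120 N. Pads are 22 mm wide; open, the fingers measure 114 mm over their backs; the gripper's body (76 mm by 85 mm) begins 54 mm behind the grasp point. The pads swing forward as they close: fully open they stand 13 mm farther back than shut.
Start: joints at [-12.8, 17.928, 85.812, -0, 76.261, -12.8], TCP at [0.525, -0, 0.405] pointing down, gripper open.
Joint ranges: [-168.41, 168.41], [-55.51, 124.54], [10.69, 146.95], [-70.63, 250.63], [1, 178], [-165.06, 165.06]. Speed limits (degrees/s): [136.94, 136.94, 172.46, 180, 180, 180].

INTERFACE

Orientations are given as [roll, pitch, yaw] about the fixed x, y, z axes, in that order (R = Rz(yaw) Ry(pitch) Rx(roll)).
In Python, from station import status, imaging, order gives the robot as it stands.
- The arm moves only by the shell command python3 -m creep 'ROWS' [FORCE]. ROWS is JSON, a list of rows, each an object with "hand": the closure, from -1 (fully open) to 1 (shut), so that 0 is half open; "translation": the shift along the tool's x, y, z in m, a list of three; "twist": the turn about the tool's z in degrees. A call has 1 to 8 rows; each row is the pose to reach, as a shift and turn from the pose commanded when the call began, along the tool's axes at that moment; what a row does not reach only later rows make up. A row lasts 1/8 s, in which the tool goes at most 62.5 mm and 10.7 degrees, less where a joint would pass 70% of its speed; a pose out of reach is approached as far as the arm can. A call with a gripper value outside its range is refused whole. The fingers move at their own pace and stop on an object; FORCE is the grip in N (left out, the last holds). Time passes only in rows, so rows that repeat a pose let the fingers close. It gives the time, the measured TCP pose, the force, the opening and the grip force at its end, in the units of the state.
- status.state(): the state, without advancing time (a new reading comes with each control period).
- imaging.grab_frame(name): name is "scene" or "side" or "wrist"; returns a dict with "frame" (420x560x3 uint8, red, green, blue), "fovy" (degrees; the focal length in pixels is half the picture's height over the tangent of half this angle, whatever the lens; pixels are square), "cx", "cy" (the principal point, pixels), "camera_from_world" (4x4, takes a point from world to camera coordinates). Camera axes: x right, y down, z forward; pixel columns grow to the right and rows downward; lengths in m; the calibration is good to about 2 mm. A picture is of the moment at which its call begins. There is no depth.
- order.close_job(): hands the job in; it is judged then, once.
The state is a dict: "clock": time; "joint_pos": joint angles; "dq": joint speeds; "joint_efforts": joint torques, N m; "tool_pos": TCP position; "eef_rot": TCP orientation; "contact_force": force on the tool from outside, world axes, zero at the start; "wrist_torque": the same for the moment, N m; "grip_width": opening from 0.0 (shut) to 1.0 (fully open); "grip_force": force on a finger pad.
Only numpy, scipy, OpenCV 4.12 (cv2) and the standard library are available. Lean on these libraries where they do the work, as an engineer would, in place of code of your own. Each camera call takes 0.05 s, during which the arm holds its last target. There are 200 camera calls.

## Working session

There is one attempt and no reset: what is moved stays moved. The work goes in short steps, Python scripts to look and compute and a shell command to move; the robot and the scene stay as the last step left them, time stands still between calls to the robot, and variables do not carry over. Pictures are saved under pics/ and viewed, at most 10 in all, crops included, and the job is handed in when it is done.

```bash
ls; mkdir -p pics
python3 - <<'E'
from station import status, imaging
import cv2,pickle
s=status.state();print({k:s[k] for k in('clock','tool_pos','eef_rot','grip_width','contact_force')})
fs={}
for n in('scene','side','wrist'):
    f=imaging.grab_frame(n);fs[n]=f
    cv2.imwrite(f'pics/{n}0.png',f['frame'][:,:,::-1]); print(n,f['fovy'],f['cx'],f['cy'],f['camera_from_world'].tolist() if hasattr(f['camera_from_world'],'tolist') else f['camera_from_world'])
pickle.dump(fs,open('f0.pkl','wb'))
E
```

```text
pics
{'clock': 0.0, 'tool_pos': array([5.24970318e-01, 1.89462872e-06, 4.04128939e-01]), 'eef_rot': array([-1.79927648e+02, -1.51907088e-02,  9.00006418e+01]), 'grip_width': 1.000812456874725, 'contact_force': array([ 0.20682587, -0.44747227,  0.52768454])}
scene 43.756177114574875 277.9350344254341 209.45701943417984 [[-0.6406023610862885, 0.7678530841835329, 0.0055005527457317885, 0.3427448320770626], [0.48781660791870385, 0.41248553427308393, -0.7693442929236154, -0.17224505796834488], [-0.5930122865585179, -0.49016050955302853, -0.6388106940756026, 1.7532006540895406], [0.0, 0.0, 0.0, 1.0]]
side 42.86974408035734 284.0119066844179 213.93530024581102 [[0.962571637648454, -0.2710250659585236, 0.001120721620971327, -0.46881870715217555], [-0.149663098267922, -0.5349812779503712, -0.8315022484993254, 0.14147356138891914], [0.2259575168292042, 0.8002127503762767, -0.5555202559075719, 1.3406744654697356], [0.0, 0.0, 0.0, 1.0]]
wrist 65.1460397818289 277.62274678018804 209.66857951454963 [[0.9999972393130051, 0.0004083425843702173, -0.002314005769972216, -0.5242385930320589], [0.0010718427057152327, -0.9556322722662967, 0.2945603696296737, -0.03713225963123597], [-0.0020910570494082435, -0.29456203669089737, -0.9556300717437309, 0.3794484949155604], [0.0, 0.0, 0.0, 1.0]]
```

View pics/scene0.png

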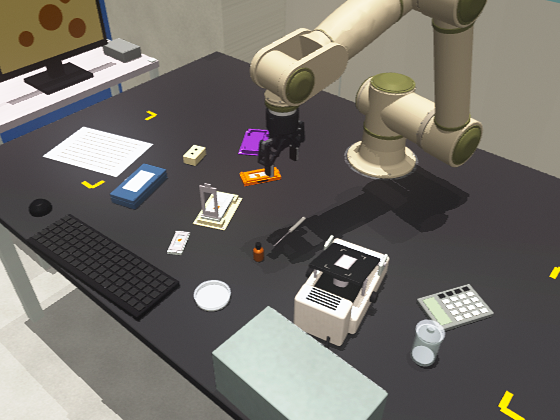

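View pics/side0.png

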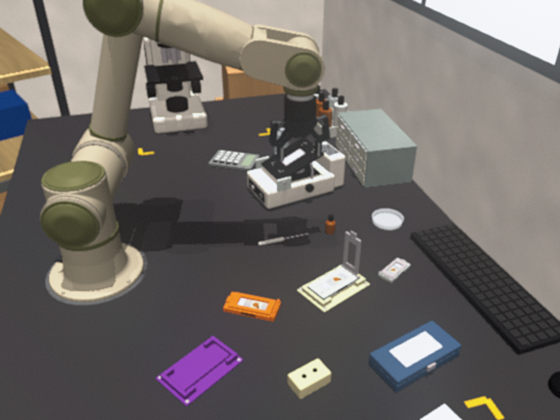

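The scene view shows these candidates:
- White carrier with upright cover in the cream nest, (218,207).
- Orange look-alike, (260,176).
- Small white look-alike, (178,242).
- Purple nest look-alike, (255,142).

I choose the carrier in the cream nest: scene (218,207), side (335,283). The imager plate is at scene (343,262), side (295,160). Next is a close crop to check.

Run:
```python
import cv2,pickle,numpy as np
fs=pickle.load(open('f0.pkl','rb'))
def c(n,x,y,w,h): return cv2.resize(fs[n]['frame'][y:y+h,x:x+w,::-1],(400,300),interpolation=cv2.INTER_CUBIC)
im=np.vstack([np.hstack([c('scene',180,175,80,60),c('side',285,225,100,75)]),np.hstack([c('scene',285,225,120,90),c('side',240,130,120,90)])])
cv2.imwrite('pics/crop0.png',im)
```

```text
(no output)
```

View pics/crop0.png

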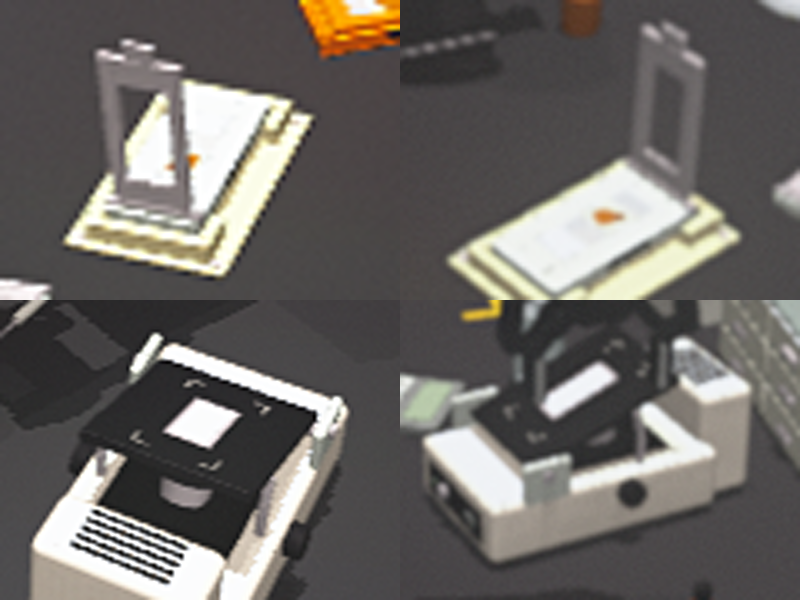

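View pics/wrist0.png

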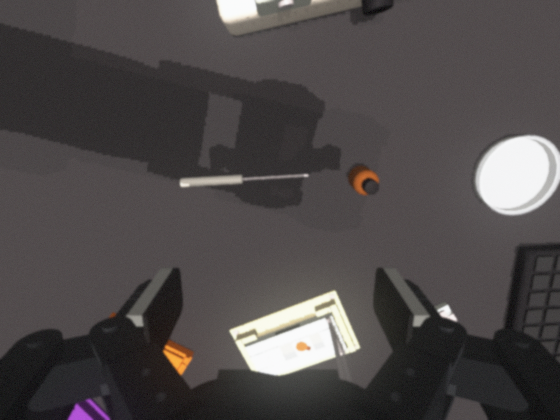

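The crop confirms the choice: a white carrier in the cream nest, with the steel cover frame upright at the end away from the robot. Below it are the imager's dark plate and bright window. In the wrist view the nest is around (295,335), with the needle, bottle and petri dish clear of it. Now to measure.

```bash
cat > h.py <<'E'
import numpy as np,cv2
def K(f):
    fl=f['frame'].shape[0]/2/np.tan(np.radians(f['fovy'])/2); return np.array([[fl,0,f['cx']],[0,fl,f['cy']],[0,0,1.]])
def ray(f,uv):
    T=np.array(f['camera_from_world']);R=T[:3,:3]
    return -R.T@T[:3,3], R.T@np.linalg.inv(K(f))@np.array([uv[0],uv[1],1.])
def onz(f,uv,z):
    o,d=ray(f,uv);return o+d*(z-o[2])/d[2]
def tri(*ps):
    A=np.zeros((3,3));b=np.zeros(3);L=[]
    for f,uv in ps:
        o,d=ray(f,uv);d=d/np.linalg.norm(d);M=np.eye(3)-np.outer(d,d);A+=M;b+=M@o;L.append((o,d))
    p=np.linalg.solve(A,b);return p,max(np.linalg.norm((np.eye(3)-np.outer(d,d))@(p-o)) for o,d in L)
def proj(f,p):
    T=np.array(f['camera_from_world']);q=K(f)@(T[:3,:3]@p+T[:3,3]);return q[:2]/q[2]
def quad(m):
    "4 corners of the largest blob, line-fitted by minimal polygon"
    c=max(cv2.findContours(m,cv2.RETR_EXTERNAL,cv2.CHAIN_APPROX_NONE)[0],key=cv2.contourArea)
    h=cv2.convexHull(c)
    for e in np.linspace(.005,.2,100):
        a=cv2.approxPolyDP(h,e*cv2.arcLength(h,True),True)
        if len(a)<=4:break
    return a[:,0].astype(float),cv2.contourArea(c)
E
python3 - <<'E'
import pickle;from h import *
fs=pickle.load(open('f0.pkl','rb'));np.set_printoptions(precision=4,suppress=True)
S,D=fs['scene'],fs['side']
def white(f,x0,y0,x1,y1,t=200):
    m=np.zeros(f['frame'].shape[:2],np.uint8);g=f['frame'].min(2);m[y0:y1,x0:x1]=(g[y0:y1,x0:x1]>t)*255;return m
ws,_=quad(white(S,325,248,365,275));wd,_=quad(white(D,275,140,320,168))
print(ws.tolist(),wd.tolist())
# match by ordering: try all cyclic/pairings, keep least residual
import itertools
best=min(itertools.permutations(range(4)),key=lambda p:sum(tri((S,ws[i]),(D,wd[p[i]]))[1] for i in range(4)))
P=np.array([tri((S,ws[i]),(D,wd[best[i]]))[0] for i in range(4)]);print(P,[tri((S,ws[i]),(D,wd[best[i]]))[1] for i in range(4)],P.mean(0))
for f,b in((S,(185,180,250,235)),(D,(285,255,380,315))):
    r=f['frame'].astype(int);m=((r[...,0]>120)&(r[...,0]-r[...,2]>15)&(r[...,0]-r[...,1]<30)).astype(np.uint8)*255
    mm=np.zeros_like(m);mm[b[1]:b[3],b[0]:b[2]]=m[b[1]:b[3],b[0]:b[2]]
    q,a=quad(cv2.morphologyEx(mm,cv2.MORPH_CLOSE,np.ones((3,3))));print('nest',q.tolist(),a);W=np.array([onz(f,u,.004) for u in q]);print(W[:,:2],W.mean(0))
E
```

```text
[[356.0, 259.0], [347.0, 268.0], [335.0, 264.0], [343.0, 255.0]] [[303.0, 152.0], [284.0, 163.0], [284.0, 159.0], [296.0, 151.0]]
[[0.5548 0.2515 0.109 ]
 [0.5991 0.2596 0.1229]
 [0.613  0.2349 0.13  ]
 [0.553  0.2213 0.1069]] [np.float64(0.0032289319935009625), np.float64(0.001713937856574803), np.float64(0.0012753611988769098), np.float64(0.0042622207364185274)] [0.58   0.2418 0.1172]
nest [[242.0, 198.0], [224.0, 229.0], [193.0, 223.0], [201.0, 209.0]] 460.0
[[ 0.4605 -0.2033]
 [ 0.5959 -0.1466]
 [ 0.6344 -0.2318]
 [ 0.5764 -0.2599]] [ 0.5668 -0.2104  0.004 ]
nest [[369.0, 283.0], [326.0, 311.0], [297.0, 291.0], [338.0, 265.0]] 825.5
[[ 0.6356 -0.2324]
 [ 0.5031 -0.295 ]
 [ 0.4592 -0.2128]
 [ 0.5874 -0.1476]] [ 0.5463 -0.2219  0.004 ]
```

```bash
python3 -m creep '[{"hand":0.5,"translation":[-0.03,0.003,0],"twist":8},{"hand":1,"translation":[-0.06,0.006,0],"twist":16},{"hand":1,"translation":[-0.09,0.01,0],"twist":24},{"hand":1,"translation":[-0.12,0.013,0],"twist":32},{"hand":1,"translation":[-0.15,0.016,0],"twist":40},{"hand":1,"translation":[-0.18,0.019,0],"twist":49},{"hand":1,"translation":[-0.21,0.022,0],"twist":57},{"hand":1,"translation":[-0.22,0.022,0],"twist":65}]' 30
python3 -m creep '[{"hand":1,"translation":[0,0,0],"twist":0},{"hand":1,"translation":[0,0,0],"twist":0}]'
python3 - <<'E'
import pickle;from h import *
from station import imaging
f={n:imaging.grab_frame(n) for n in('wrist','side','scene')};pickle.dump(f,open('f1.pkl','wb'));cv2.imwrite('pics/wrist1.png',f['wrist']['frame'][:,:,::-1])
E
```

```text
clock: 1.15
tool_pos: [0.5469, -0.2216, 0.4041]
eef_rot: [-180.0, 0.0, 24.6]
contact_force: [-0.1, 0.2, 0.7]
grip_width: -0.004
grip_force: 0.0
clock: 1.4
tool_pos: [0.547, -0.2195, 0.4046]
eef_rot: [-180.0, 0.0, 25.2]
contact_force: [0.4, 0.5, 0.1]
grip_width: 0.002
grip_force: 0.0
```

View pics/wrist1.png

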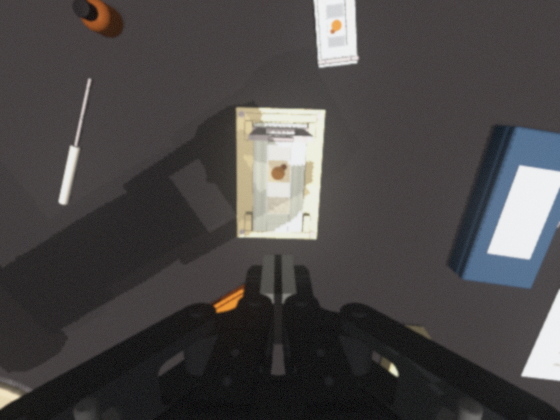

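The wrist view shows the nest foot upright in the picture, with corners near (237,108), (325,110), (317,239) and (237,238). The cover stands at the top edge near (280,133), seen edge-on. The small look-alike is at (337,30). I'll refine the pose.

Run:
```python
import pickle;from h import *
np.set_printoptions(precision=4,suppress=True)
f=pickle.load(open('f1.pkl','rb'));W=f['wrist'];S,D=f['scene'],f['side']
r=W['frame'].astype(int);m=np.zeros(r.shape[:2],np.uint8);b=(225,98,340,250)
m[b[1]:b[3],b[0]:b[2]]=(r[b[1]:b[3],b[0]:b[2]].min(2)>75)*255
m=cv2.morphologyEx(m,cv2.MORPH_CLOSE,np.ones((9,9)))
q,a=quad(m);print('foot',q.tolist(),a)
P=np.array([onz(W,u,.004) for u in q]);print(P,P.mean(0));print('edges',np.linalg.norm(P-np.roll(P,-1,0),axis=1),np.degrees(np.arctan2(*(np.roll(P,-1,0)-P)[:,[1,0]].T)))
# side/scene foot triangulation by rematch of projected corners
for n,F,bx in(('side',D,(285,225,385,320)),('scene',S,(180,170,255,240))):
    print(n,np.array([proj(F,p) for p in P]).round(1).tolist())
    r=F['frame'].astype(int)
    x0,y0,x1,y1=bx
    cv2.imwrite(f'pics/{n}1c.png',cv2.resize(F['frame'][y0:y1,x0:x1,::-1],None,fx=5.3,fy=5.3,interpolation=cv2.INTER_CUBIC))
a=cv2.imread('pics/side1c.png');c=cv2.imread('pics/scene1c.png');
w=cv2.resize(W['frame'][100:250,225:340,::-1],None,fx=3.4,fy=3.4,interpolation=cv2.INTER_CUBIC)
cv2.imwrite('pics/c1.png',np.hstack([cv2.resize(x,(int(x.shape[1]*370/x.shape[0]),370)) for x in (a,w)])[:, :800]);print(a.shape,w.shape)
```

```text
foot [[326.0, 109.0], [338.0, 230.0], [236.0, 238.0], [236.0, 107.0]] 13776.5
[[ 0.6361 -0.2334  0.004 ]
 [ 0.5195 -0.3108  0.004 ]
 [ 0.458  -0.2044  0.004 ]
 [ 0.5969 -0.1452  0.004 ]] [ 0.5526 -0.2235  0.004 ]
edges [0.14   0.1229 0.151  0.0965] [-146.4234  120.0239   23.0548  -66.0158]
side [[369.4, 283.2], [335.2, 314.4], [295.5, 288.8], [341.2, 263.8]]
scene [[192.2, 223.1], [202.9, 193.0], [242.3, 197.5], [224.1, 229.4]]
(504, 530, 3) (510, 391, 3)
```

View pics/c1.png

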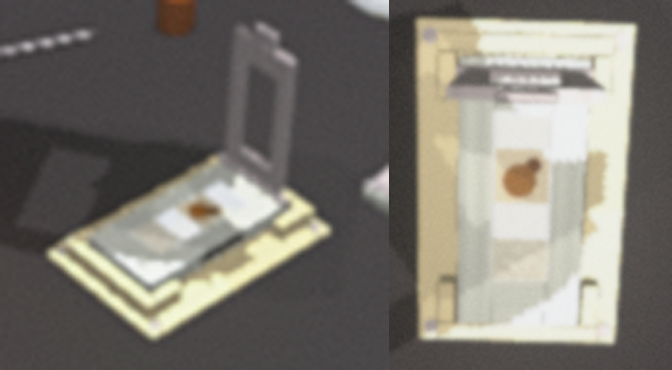

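Run:
```python
import pickle;from h import *
np.set_printoptions(precision=4,suppress=True)
f=pickle.load(open('f1.pkl','rb'));W=f['wrist'];S,D=f['scene'],f['side']
q=np.array([[325.5,108.5],[316.5,239],[237,238],[236.3,107.3]])
P=np.array([onz(W,u,.004) for u in q]);print(P[:,:2],P.mean(0));E=np.roll(P,-1,0)-P;print(np.linalg.norm(E,axis=1),np.degrees(np.arctan2(E[:,1],E[:,0])))
# masked corners in side: cream hull
r=D['frame'].astype(int);m=np.zeros(r.shape[:2],np.uint8);m[255:318,285:378]=(r[255:318,285:378].min(2)>95)*255
q2,a=quad(cv2.morphologyEx(m,cv2.MORPH_CLOSE,np.ones((3,3))));print(q2.tolist())
pr=[proj(D,p) for p in P]
for u,p in zip(q,pr):
    k=q2[np.argmin(np.linalg.norm(q2-p,axis=1))];print('foot corner',tri((W,u),(D,k)))
c=P.mean(0)[:2];
print('carrier top -x end corners', [tri((W,u),(D,v)) for u,v in (((292-0+0,0),(0,0)),)][:0])
t,e=tri((W,(280,139)),(D,(353.3,231.5)));print('tab',t,e)
for yaw in(23.5,25):
    x=np.array([np.cos(np.radians(yaw)),np.sin(np.radians(yaw))]);h=c+.054*x;d=(t[:2]-h)@x;print(yaw,'hinge',h,'tab along',d,'lat',(t[:2]-h)@[-x[1],x[0]],'ang',np.arctan2(t[2]-.0245,-d))
```

```text
[[ 0.6364 -0.2327]
 [ 0.4982 -0.2928]
 [ 0.4585 -0.2055]
 [ 0.5968 -0.1457]] [ 0.5475 -0.2192  0.004 ]
[0.1507 0.096  0.1506 0.0956] [-156.4645  114.4422   23.3913  -65.5359]
[[369.0, 283.0], [326.0, 311.0], [297.0, 290.0], [359.0, 255.0]]
foot corner (array([ 0.636 , -0.2325,  0.004 ]), np.float64(0.0004298305006634277))
foot corner (array([ 0.5008, -0.2939,  0.0045]), np.float64(0.0026530730267694215))
foot corner (array([ 0.4595, -0.2064,  0.0026]), np.float64(0.001733629533182072))
foot corner (array([ 0.6155, -0.16  ,  0.0452]), np.float64(0.019225909400841554))
carrier top -x end corners []
tab [ 0.5978 -0.1966  0.1402] 0.0006689353427640663
23.5 hinge [ 0.597  -0.1976] tab along 0.0011013728939634395 lat 0.000605632527096713 ang 1.5803157961683119
25 hinge [ 0.5964 -0.1963] tab along 0.0010983446410155894 lat -0.0008369607979824619 ang 1.5802896237184592
```

```bash
python3 -m creep '[{"hand":1,"translation":[0.05,0,0],"twist":1},{"hand":1,"translation":[0.104,0,0],"twist":1},{"hand":1,"translation":[0.104,0,0.04],"twist":1},{"hand":1,"translation":[0.104,0,0.08],"twist":1},{"hand":1,"translation":[0.104,0,0.11],"twist":1},{"hand":1,"translation":[0.09,0,0.11],"twist":1},{"hand":1,"translation":[0.075,0,0.11],"twist":1},{"hand":1,"translation":[0.067,0,0.11],"twist":1}]'
python3 -m creep '[{"hand":1,"translation":[-0.017,0,0.002],"twist":0},{"hand":1,"translation":[-0.033,0,0.005],"twist":0},{"hand":1,"translation":[-0.049,0,0.012],"twist":0},{"hand":1,"translation":[-0.063,0,0.021],"twist":0},{"hand":1,"translation":[-0.075,0,0.033],"twist":0},{"hand":1,"translation":[-0.085,0,0.047],"twist":0},{"hand":1,"translation":[-0.092,0,0.06],"twist":0},{"hand":1,"translation":[-0.096,0,0.07],"twist":0}]'
```

```text
clock: 2.55
tool_pos: [0.6074, -0.1916, 0.2948]
eef_rot: [180.0, -0.0, 24.0]
contact_force: [0.7, 1.0, 0.3]
grip_width: 0.004
grip_force: 0.2
clock: 3.55
tool_pos: [0.5199, -0.2307, 0.2241]
eef_rot: [-180.0, -0.0, 24.0]
contact_force: [-0.1, 0.9, 1.0]
grip_width: 0.003
grip_force: 0.1
```

```bash
python3 -m creep '[{"hand":1,"translation":[-0.002,0,0.01],"twist":0},{"hand":1,"translation":[-0.003,0,0.017],"twist":0},{"hand":1,"translation":[-0.003,0,0.021],"twist":0},{"hand":1,"translation":[-0.003,0,0.024],"twist":0},{"hand":1,"translation":[-0.003,0,0.025],"twist":0},{"hand":1,"translation":[-0.003,0,0.0255],"twist":0},{"hand":1,"translation":[-0.003,0,0.0255],"twist":0}]'
python3 - <<'E'
import pickle;from h import *
from station import imaging
f={n:imaging.grab_frame(n) for n in('wrist','side','scene')};pickle.dump(f,open('f2.pkl','wb'))
a=cv2.resize(f['side']['frame'][215:320,280:400,::-1],(400,350),interpolation=cv2.INTER_CUBIC);b=cv2.resize(f['scene']['frame'][165:235,180:260,::-1],(400,350),interpolation=cv2.INTER_CUBIC)
cv2.imwrite('pics/c2.png',np.hstack([a,b]))
E
```

```text
clock: 4.42
tool_pos: [0.5174, -0.2319, 0.1998]
eef_rot: [180.0, -0.0, 24.0]
contact_force: [-1.5, 0.3, 5.0]
grip_width: -0.001
grip_force: 2.5
```

View pics/c2.png

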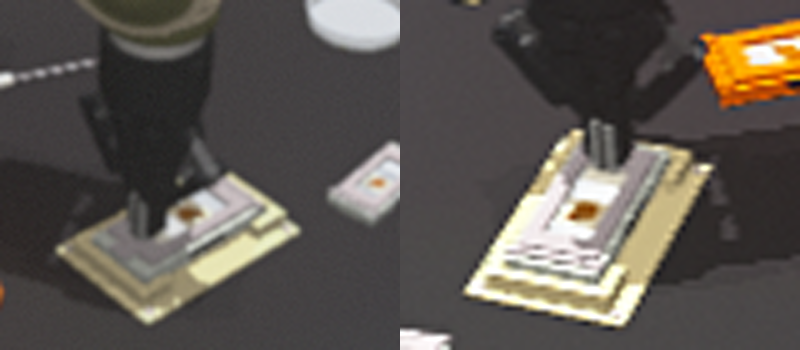

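The crops show the cover lying flat on the carrier in the nest, with the shut fingertips on the end bar: side crop (145,225), scene crop (605,155). The contact force is 5 N at the expected height. Now I'll raise, open, and move over the middle.

```bash
python3 -m creep '[{"hand":1,"translation":[0,0,0],"twist":0},{"hand":1,"translation":[0,0,-0.02],"twist":0},{"hand":1,"translation":[0.01,0,-0.05],"twist":0},{"hand":-1,"translation":[0.033,0,-0.06],"twist":0},{"hand":-1,"translation":[0.033,0,-0.06],"twist":0},{"hand":-1,"translation":[0.033,0,-0.06],"twist":0},{"hand":-1,"translation":[0.033,0,-0.06],"twist":0},{"hand":-1,"translation":[0.033,0,-0.06],"twist":0}]'
python3 - <<'E'
import pickle;from h import *
from station import imaging
f={n:imaging.grab_frame(n) for n in('wrist','side','scene')};pickle.dump(f,open('f3.pkl','wb'))
w=f['wrist'];np.set_printoptions(precision=1,suppress=True)
cv2.imwrite('pics/w3.png',w['frame'][:,:,::-1])
c=np.array([.5475,-.2192,0]);y=np.radians(24);R=np.array([[np.cos(y),-np.sin(y),0],[np.sin(y),np.cos(y),0],[0,0,1]])
for p in([60,28,22],[60,-28,22],[-60,28,22],[-60,-28,22],[0,28,22],[0,-28,22],[75,48,4],[75,-48,4]): print(p,proj(w,c+R@np.array(p)/1000))
E
```

```text
clock: 5.58
tool_pos: [0.5471, -0.2188, 0.2589]
eef_rot: [-180.0, 0.0, 24.0]
contact_force: [-0.1, 0.3, -0.4]
grip_width: 0.994
grip_force: 0.0
[60, 28, 22] [234.7 134.7]
[60, -28, 22] [326.5 134.7]
[-60, 28, 22] [241.2 305.6]
[-60, -28, 22] [319.2 305.6]
[0, 28, 22] [238.2 227.1]
[0, -28, 22] [322.6 227.1]
[75, 48, 4] [206.5 108.8]
[75, -48, 4] [354.5 108.8]
```

View pics/w3.png

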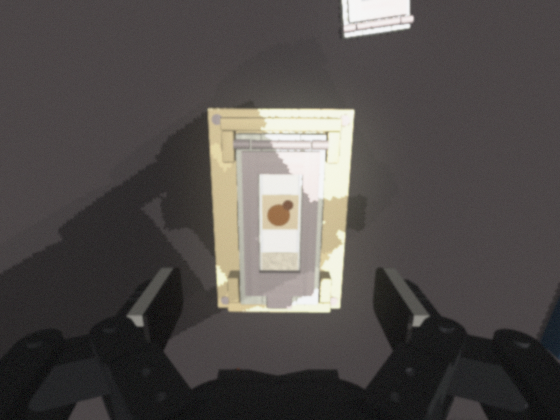

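The wrist view shows the nest foot corners at (209,109) and (354,109), and the closed carrier between x≈237 and 325. Both match my pose, so I'll descend and grip.

```bash
python3 -m creep '[{"hand":-1,"translation":[0,0,0.025],"twist":0},{"hand":-1,"translation":[0,0,0.05],"twist":0},{"hand":-0.7,"translation":[0,0,0.07],"twist":0},{"hand":-0.5,"translation":[0,0,0.076],"twist":0},{"hand":-0.5,"translation":[0,0,0.076],"twist":0},{"hand":1,"translation":[0,0,0.076],"twist":0},{"hand":1,"translation":[0,0,0.076],"twist":0},{"hand":1,"translation":[0,0,0.076],"twist":0}]' 35
python3 -m creep '[{"hand":1,"translation":[0,0,0],"twist":0},{"hand":1,"translation":[0,0,0],"twist":0}]'
python3 - <<'E'
import pickle;from h import *
from station import imaging
f={n:imaging.grab_frame(n) for n in('wrist','side')};pickle.dump(f,open('f4.pkl','wb'))
a=cv2.resize(f['side']['frame'][225:320,280:390,::-1],(400,345),interpolation=cv2.INTER_CUBIC);b=cv2.resize(f['wrist']['frame'][:,:,::-1],(400,300));b=cv2.copyMakeBorder(b,0,45,0,0,0)
cv2.imwrite('pics/c4.png',np.hstack([a,b]))
E
```

```text
clock: 6.72
tool_pos: [0.5477, -0.2187, 0.1844]
eef_rot: [179.9, -0.1, 24.0]
contact_force: [-0.2, 0.8, 6.8]
grip_width: 0.644
grip_force: 38.3
clock: 6.98
tool_pos: [0.5477, -0.2187, 0.1844]
eef_rot: [179.9, -0.1, 24.0]
contact_force: [-0.6, 1.0, 5.8]
grip_width: 0.642
grip_force: 38.3
```

View pics/c4.png

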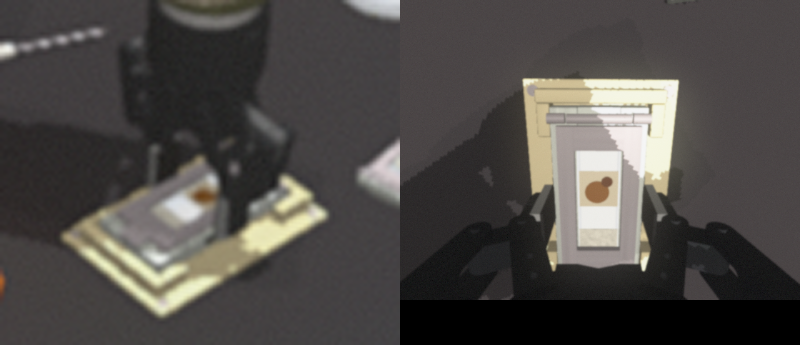

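The fingers hold the carrier mid-length, at wrist crop (535,205) and (655,205). The cover is shut and the grip is 38 N. Now I'll lift and carry it toward the imager.

```bash
python3 -m creep '[{"hand":1,"translation":[0,0,-0.01],"twist":0},{"hand":1,"translation":[0,0,-0.03],"twist":0},{"hand":1,"translation":[0,0,-0.06],"twist":0},{"hand":1,"translation":[0,0,-0.095],"twist":0},{"hand":1,"translation":[0,0,-0.13],"twist":0},{"hand":1,"translation":[0,0,-0.165],"twist":0},{"hand":1,"translation":[0,0,-0.19],"twist":0},{"hand":1,"translation":[0,0,-0.2],"twist":0}]'
python3 -m creep '[{"hand":1,"translation":[0.009,-0.03,0],"twist":1},{"hand":1,"translation":[0.022,-0.075,0],"twist":3},{"hand":1,"translation":[0.037,-0.125,0],"twist":5},{"hand":1,"translation":[0.052,-0.175,0],"twist":7},{"hand":1,"translation":[0.066,-0.225,0],"twist":9},{"hand":1,"translation":[0.081,-0.275,0],"twist":11},{"hand":1,"translation":[0.096,-0.325,0],"twist":12},{"hand":1,"translation":[0.107,-0.365,0],"twist":12}]'
python3 - <<'E'
import pickle;from h import *
from station import imaging,status
s=status.state();print(s['tool_pos'],s['grip_force'],s['grip_width'])
np.set_printoptions(precision=4,suppress=True)
f=pickle.load(open('f3.pkl','rb'));S,D=f['scene'],f['side']
def win(F,x0,y0,x1,y1,t=200):
    r=F['frame'];m=np.zeros(r.shape[:2],np.uint8);m[y0:y1,x0:x1]=(r[y0:y1,x0:x1].min(2)>t)*255
    c=max(cv2.findContours(m,0,cv2.CHAIN_APPROX_NONE)[0],key=cv2.contourArea);return quad(m)[0],cv2.minAreaRect(c)
print(win(S,325,248,365,275),win(D,270,140,320,168))
E
```

```text
clock: 8.07
tool_pos: [0.5473, -0.2184, 0.3847]
eef_rot: [179.9, -0.1, 24.0]
contact_force: [0.5, 0.5, -2.4]
grip_width: 0.642
grip_force: 38.1
clock: 9.07
tool_pos: [0.496, 0.1603, 0.3825]
eef_rot: [-180.0, 0.1, 12.0]
contact_force: [0.5, -0.2, -2.4]
grip_width: 0.642
grip_force: 38.2
[0.49598436 0.16029941 0.38248156] 38.15949261188507 0.6419866052680648Traceback (most recent call last):
  File "<stdin>", line 9, in <module>
  File "<stdin>", line 8, in win
ValueError: max() iterable argument is empty
```

```bash
python3 -m creep '[{"hand":1,"translation":[0.003,-0.03,0],"twist":0},{"hand":1,"translation":[0.006,-0.06,0],"twist":0},{"hand":1,"translation":[0.006,-0.06,0],"twist":0},{"hand":1,"translation":[0.006,-0.06,0],"twist":0}]'
python3 - <<'E'
import pickle;from h import *
from station import imaging
f={n:imaging.grab_frame(n) for n in('wrist','side','scene')};pickle.dump(f,open('f5.pkl','wb'))
w=f['wrist']['frame'][:,:,::-1];f3=pickle.load(open('f3.pkl','rb'))
def c(i,x,y,ww,h,W,H): return cv2.resize(i[y:y+h,x:x+ww,::-1],(W,H),interpolation=cv2.INTER_CUBIC)
right=np.vstack([c(f['scene']['frame'],290,230,100,70,286,200),c(f3['scene']['frame'],290,230,100,70,286,200),c(f3['side']['frame'],235,130,110,77,286,200)])
left=np.vstack([cv2.resize(w,(510,383)),c(f['side']['frame'],200,90,160,68,510,217)])
cv2.imwrite('pics/c5.png',np.hstack([left,right]))
E
```

```text
clock: 9.57
tool_pos: [0.4901, 0.218, 0.3826]
eef_rot: [180.0, 0.1, 12.0]
contact_force: [-0.2, 0.1, -2.5]
grip_width: 0.64
grip_force: 38.2
```

View pics/c5.png

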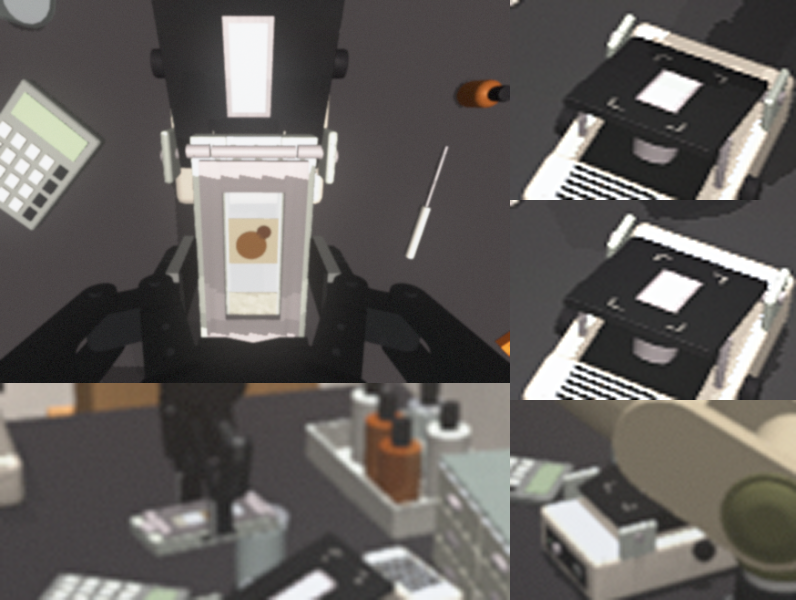

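The wrist view shows the window clear of the held carrier, at crop (248,65), which is picture pixel (272,71). The scene and side views show it whole as well. The carrier's cover is shut. Next I'll triangulate the window's corners.

```bash
cat > win.py <<'E'
import pickle,sys,itertools;from h import *
np.set_printoptions(precision=4,suppress=True)
def wq(F,x0,y0,x1,y1,t=130):
    r=cv2.resize(F['frame'][y0:y1,x0:x1],None,fx=4,fy=4,interpolation=cv2.INTER_CUBIC).min(2)
    q,a=quad(((r>t)*255).astype(np.uint8)); return (q+.5)/4-.5+[x0,y0],a
E
python3 - <<'E'
from win import *
f=pickle.load(open('f5.pkl','rb'));W,S,D=f['wrist'],f['scene'],f['side']
qs=[wq(W,235,5,312,140)[0],wq(S,328,248,365,273)[0],wq(D,270,138,318,170)[0]]
for q in qs: print(q.round(1).tolist(),cv2.contourArea(q.astype(np.float32)))
P=[]
for u in qs[0]:
    c=min(itertools.product(range(4),range(4)),key=lambda ij:tri((W,u),(S,qs[1][ij[0]]),(D,qs[2][ij[1]]))[1])
    p,e=tri((W,u),(S,qs[1][c[0]]),(D,qs[2][c[1]]));p2,e2=tri((W,u),(S,qs[1][c[0]]));P.append(p);print(c,p,e,p2,e2)
P=np.array(P);E=np.roll(P,-1,0)-P;print('centre',P.mean(0),'edges',np.linalg.norm(E,axis=1))
i=np.argmax(np.linalg.norm(E,axis=1));L=E[i]-E[(i+2)%4];L*=np.sign(L[0]);print('yaw',np.degrees(np.arctan2(L[1],L[0])),'slope',np.arctan2(L[2],np.hypot(L[0],L[1])),[np.arctan2(abs(e[2]),np.hypot(e[0],e[1])) for e in E])
from station import status;print(status.state()['tool_pos'])
# carrier in wrist frame: expected hinge-end bottom/top corners
E
```

```text
[[244.4, 17.1], [300.6, 18.4], [295.6, 127.9], [249.1, 126.9]] 5632.125
[[343.1, 254.4], [356.4, 258.9], [347.4, 268.9], [333.9, 263.9]] 173.75
[[304.4, 152.1], [286.4, 164.9], [280.9, 160.6], [298.6, 148.4]] 141.8125
(2, 3) [0.6086 0.2648 0.1294] 0.0013061501655305134 [0.6096 0.2649 0.1307] 0.00013400904885611746
(3, 0) [0.6158 0.2324 0.1308] 0.0005755726461989442 [0.616  0.2322 0.1302] 0.00024173815677100842
(0, 1) [0.5541 0.2184 0.1047] 0.0016127125491267407 [0.5529 0.2184 0.1038] 0.0007299993847461968
(1, 2) [0.5467 0.2512 0.1039] 0.0014358108882370892 [0.5467 0.2517 0.1056] 0.0006424757295003763
centre [0.5813 0.2417 0.1172] edges [0.0332 0.0685 0.0336 0.0683]
yaw 12.599496256601089 slope 0.3864272545231104 [np.float64(0.042031458357839176), np.float64(0.3909809859084028), np.float64(0.02236762067543966), np.float64(0.3818573841992426)]
[0.4903 0.2176 0.3831]
```

```bash
python3 -m creep '[{"hand":1,"translation":[0.02,-0.001,0],"twist":-0.6},{"hand":1,"translation":[0.045,-0.002,0],"twist":-0.6},{"hand":1,"translation":[0.07,-0.0035,0],"twist":-0.6},{"hand":1,"translation":[0.091,-0.0045,0.01],"twist":-0.6},{"hand":1,"translation":[0.091,-0.0045,0.03],"twist":-0.6},{"hand":1,"translation":[0.091,-0.0045,0.05],"twist":-0.6},{"hand":1,"translation":[0.091,-0.0045,0.053],"twist":-0.6},{"hand":1,"translation":[0.091,-0.0045,0.053],"twist":-0.6}]' 25
python3 - <<'E'
import pickle;from h import *
from station import imaging,status
f={n:imaging.grab_frame(n) for n in('wrist','side','scene')};pickle.dump(f,open('f6.pkl','wb'))
s=status.state();print(s['tool_pos'],s['eef_rot'],s['contact_force'])
E
```

```text
clock: 10.72
tool_pos: [0.5784, 0.2414, 0.3308]
eef_rot: [180.0, -0.0, 12.6]
contact_force: [-0.3, -0.4, -2.2]
grip_width: 0.642
grip_force: 38.2
[0.57829656 0.24161743 0.33119343] [ 1.79999175e+02 -9.20318870e-02  1.25923019e+01] [ 0.10183959  0.16768393 -3.42813178]
```

```bash
python3 -m creep '[{"hand":1,"translation":[0,0,0.006],"twist":0},{"hand":1,"translation":[0,0,0.011],"twist":0},{"hand":1,"translation":[0,0,0.014],"twist":0},{"hand":1,"translation":[0,0,0.016],"twist":0},{"hand":1,"translation":[0,0,0.018],"twist":0},{"hand":1,"translation":[0,0,0.02],"twist":0},{"hand":1,"translation":[0,0,0.021],"twist":0},{"hand":1,"translation":[0,0,0.021],"twist":0}]' 25
```

```text
clock: 11.88
tool_pos: [0.5781, 0.2417, 0.3096]
eef_rot: [180.0, -0.0, 12.6]
contact_force: [-5.6, -0.8, 3.2]
grip_width: 0.646
grip_force: 38.9
```

```bash
python3 -m creep '[{"hand":1,"translation":[0,0,0.001],"twist":0},{"hand":1,"translation":[0,0,0.002],"twist":0},{"hand":1,"translation":[0,0,0.003],"twist":0},{"hand":1,"translation":[0,0,0.004],"twist":0},{"hand":1,"translation":[0,0,0.005],"twist":0},{"hand":1,"translation":[0,0,0.006],"twist":0},{"hand":1,"translation":[0,0,0.006],"twist":0}]' 20
python3 -m creep '[{"hand":1,"translation":[0,0,0.001],"twist":0},{"hand":1,"translation":[0,0,0.002],"twist":0},{"hand":1,"translation":[0,0,0.003],"twist":0},{"hand":1,"translation":[0,0,0.004],"twist":0},{"hand":1,"translation":[0,0,0.004],"twist":0}]'
```

```text
clock: 12.75
tool_pos: [0.5782, 0.2417, 0.3031]
eef_rot: [-180.0, 0.0, 12.6]
contact_force: [-1.9, -0.5, 2.8]
grip_width: 0.64
grip_force: 39.0
clock: 13.38
tool_pos: [0.5782, 0.2417, 0.2991]
eef_rot: [180.0, -0.0, 12.6]
contact_force: [-2.8, -1.6, 3.4]
grip_width: 0.641
grip_force: 39.1
```

```bash
python3 -m creep '[{"hand":1,"translation":[0,0,0.001],"twist":0},{"hand":1,"translation":[0,0,0.002],"twist":0},{"hand":1,"translation":[0,0,0.003],"twist":0},{"hand":1,"translation":[0,0,0.004],"twist":0},{"hand":1,"translation":[0,0,0.005],"twist":0},{"hand":1,"translation":[0,0,0.005],"twist":0}]' 
python3 -m creep '[{"hand":1,"translation":[0,0,0.001],"twist":0},{"hand":1,"translation":[0,0,0.001],"twist":0}]'
python3 -m creep '[{"hand":1,"translation":[0,0,0.001],"twist":0},{"hand":1,"translation":[0,0,0.001],"twist":0}]'
```

```text
clock: 14.12
tool_pos: [0.5783, 0.2417, 0.2942]
eef_rot: [-180.0, -0.0, 12.6]
contact_force: [-0.4, 0.1, 2.3]
grip_width: 0.642
grip_force: 39.0
clock: 14.38
tool_pos: [0.5782, 0.2417, 0.2932]
eef_rot: [180.0, -0.0, 12.6]
contact_force: [-1.4, -1.4, 2.2]
grip_width: 0.642
grip_force: 38.9
clock: 14.62
tool_pos: [0.5782, 0.2417, 0.2922]
eef_rot: [-180.0, -0.0, 12.6]
contact_force: [-0.2, -0.1, 1.9]
grip_width: 0.642
grip_force: 38.9
```

```bash
python3 -m creep '[{"hand":1,"translation":[0,0,0.001],"twist":0},{"hand":1,"translation":[0,0,0.001],"twist":0},{"hand":1,"translation":[0,0,0.001],"twist":0}]'
python3 -m creep '[{"hand":1,"translation":[0,0,0.001],"twist":0},{"hand":1,"translation":[0,0,0.001],"twist":0},{"hand":1,"translation":[0,0,0.001],"twist":0}]'
python3 -m creep '[{"hand":1,"translation":[0,0,0.0005],"twist":0},{"hand":1,"translation":[0,0,0.0005],"twist":0},{"hand":1,"translation":[0,0,0.0005],"twist":0}]'
```

```text
clock: 15.0
tool_pos: [0.5782, 0.2417, 0.2915]
eef_rot: [180.0, -0.0, 12.6]
contact_force: [-2.0, -0.6, 4.8]
grip_width: 0.641
grip_force: 39.1
clock: 15.38
tool_pos: [0.5781, 0.2417, 0.2914]
eef_rot: [180.0, -0.0, 12.6]
contact_force: [-5.4, -2.8, 11.7]
grip_width: 0.643
grip_force: 39.7
clock: 15.75
tool_pos: [0.5781, 0.2417, 0.2914]
eef_rot: [180.0, -0.1, 12.6]
contact_force: [-6.2, -1.3, 14.4]
grip_width: 0.638
grip_force: 40.1
```

```bash
cat > pnp.py <<'E'
from win import *
from station import imaging,status
def run(ref,cur,base):
    A,B=ref['wrist'],cur['wrist'];sift=cv2.SIFT_create(800,contrastThreshold=.015)
    g=[cv2.resize(cv2.cvtColor(x['frame'],cv2.COLOR_RGB2GRAY),None,fx=2,fy=2,interpolation=cv2.INTER_CUBIC) for x in(A,B)]
    ma=np.zeros_like(g[0]);c=np.array(base[:2]);y=np.radians(24);R=np.array([[np.cos(y),-np.sin(y),0],[np.sin(y),np.cos(y),0],[0,0,1]])
    poly=[proj(A,np.r_[c,0]+R@np.array(p)/1000)*2 for p in([60,26,22],[60,-26,22],[-50,-26,22],[-50,26,22])]
    cv2.fillPoly(ma,[np.int32(poly)],255)
    ka,da=sift.detectAndCompute(g[0],ma);kb,db=sift.detectAndCompute(g[1],None)
    m=[p for p,q in cv2.BFMatcher().knnMatch(da,db,k=2) if p.distance<.8*q.distance]
    ua=np.array([ka[p.queryIdx].pt for p in m]);ub=np.array([kb[p.trainIdx].pt for p in m])
    ua=(ua+.5)/2-.5;ub=(ub+.5)/2-.5
    obj=np.array([R.T@(onz(A,u,.0235)-np.r_[c,0]) for u in ua])-[0,0,.010]   # carrier frame, z above underside
    ok,rv,tv,inl=cv2.solvePnPRansac(obj,ub,K(B),None,reprojectionError=1.2,iterationsCount=3000)
    i=inl[:,0];rv,tv=cv2.solvePnPRefineLM(obj[i],ub[i],K(B),None,rv,tv)
    T=np.array(B['camera_from_world']);Rc=T[:3,:3].T@cv2.Rodrigues(rv)[0];t=T[:3,:3].T@(tv[:,0]-T[:3,3])
    pr=cv2.projectPoints(obj[i],rv,tv,K(B),None)[0][:,0];print('n',len(m),len(i),'rms',np.sqrt(((pr-ub[i])**2).mean()),'span',np.ptp(obj[i],0))
    return Rc,t
E
python3 - <<'E'
from pnp import *
f={n:imaging.grab_frame(n) for n in('wrist','side','scene')};pickle.dump(f,open('f7.pkl','wb'))
r=pickle.load(open('f4.pkl','rb'))
for nm in('f6.pkl','f7.pkl'):
    Rc,t=run(r,pickle.load(open(nm,'rb')),[.5475,-.2192]);x,z=Rc[:,0],Rc[:,2]
    print(nm,'org',t,'pitch up',np.arcsin(x[2]),'yaw',np.degrees(np.arctan2(x[1],x[0])),'z',z)
# stage plane fixed? window hidden now. plate edge check skipped
E
```

```text
n 39 13 rms 0.32824159176132606 span [0.0447 0.0227 0.    ]
f6.pkl org [0.5762 0.242  0.1573] pitch up -0.08359244292486448 yaw 11.368875328472498 z [ 0.0941 -0.0455  0.9945]Traceback (most recent call last):
  File "<stdin>", line 5, in <module>
  File "pnp.py", line 15, in run
    i=inl[:,0];rv,tv=cv2.solvePnPRefineLM(obj[i],ub[i],K(B),None,rv,tv)
      ~~~^^^^^
TypeError: 'NoneType' object is not subscriptable
```

Run:
```python
from win import *
for nm in('f5.pkl','f6.pkl','f7.pkl'):
    W=pickle.load(open(nm,'rb'))['wrist'];r=W['frame'];hsv=cv2.cvtColor(r,cv2.COLOR_RGB2HSV)
    o=np.array([.0,0,0])
    # brown specimen
    m=((hsv[...,0]<18)&(hsv[...,1]>90)&(hsv[...,2]>60)).astype(np.uint8);m[:, :200]=0;m[:,360:]=0
    c=max(cv2.findContours(m,0,1)[0],key=cv2.contourArea);print(nm,'brown',cv2.minAreaRect(c))
    g=r.min(2).astype(int)
    for col in(250,290): print(col,g[60:400:4,col].tolist())
    for row in(150,180,220,260,300): print('row',row,g[row,180:372:4].tolist())
```

```text
f5.pkl brown ((279.4389953613281, 267.04876708984375), (29.82943344116211, 40.793235778808594), 69.775146484375)
250 [228, 226, 227, 227, 227, 227, 226, 217, 212, 211, 212, 211, 209, 207, 197, 192, 186, 128, 65, 64, 65, 67, 117, 242, 243, 175, 225, 229, 192, 166, 233, 234, 233, 225, 159, 157, 158, 154, 224, 230, 230, 230, 229, 229, 229, 209, 212, 209, 209, 218, 219, 220, 224, 222, 225, 225, 224, 225, 229, 228, 227, 225, 224, 227, 227, 219, 222, 220, 217, 206, 205, 158, 95, 142, 148, 149, 149, 187, 51, 46, 45, 44, 39, 37, 40]
290 [246, 245, 245, 245, 245, 246, 245, 245, 244, 245, 244, 243, 243, 243, 241, 241, 214, 148, 66, 70, 69, 68, 119, 244, 245, 180, 225, 232, 188, 167, 234, 235, 234, 195, 158, 155, 159, 156, 229, 238, 235, 223, 221, 223, 221, 185, 172, 82, 64, 64, 62, 79, 70, 75, 118, 167, 167, 185, 224, 226, 224, 225, 224, 224, 224, 199, 211, 209, 207, 213, 205, 168, 95, 150, 148, 147, 149, 200, 182, 47, 45, 44, 41, 38, 38]
row 150 [192, 163, 86, 73, 50, 53, 57, 110, 205, 206, 216, 213, 208, 205, 207, 209, 206, 187, 226, 215, 211, 212, 214, 214, 212, 213, 213, 211, 212, 211, 211
[... 4534 characters left out ...]
]
row 220 [32, 32, 39, 37, 40, 41, 64, 138, 131, 129, 128, 130, 129, 130, 129, 129, 130, 130, 131, 132, 127, 130, 134, 130, 133, 128, 131, 132, 132, 129, 130, 131, 128, 128, 132, 133, 130, 130, 129, 129, 126, 139, 144, 58, 41, 37, 40, 38]
row 260 [28, 29, 33, 31, 34, 48, 75, 75, 100, 140, 126, 124, 129, 126, 124, 127, 115, 206, 141, 140, 142, 138, 110, 84, 84, 93, 56, 58, 58, 61, 141, 145, 200, 106, 129, 128, 124, 128, 125, 127, 148, 94, 80, 78, 42, 35, 33, 30]
row 300 [28, 90, 114, 116, 63, 32, 26, 34, 37, 37, 134, 142, 127, 125, 128, 131, 125, 131, 218, 226, 226, 225, 225, 226, 225, 225, 226, 227, 225, 227, 222, 214, 112, 128, 126, 126, 128, 127, 146, 100, 41, 33, 36, 34, 39, 87, 117, 114]
```

```bash
cat > tilt.py <<'E'
from win import *
from scipy.optimize import least_squares
def rows(W,tops):
    g=W['frame'].min(2)[:,252:268].mean(1).astype(float);d=np.gradient(g);out=[]
    for lo,hi,kind in tops:
        s=np.arange(lo,hi)
        w=np.clip(d[s],0,None)**2 if kind=='up' else np.clip(np.median(g[s])-g[s],0,None)**2
        k=np.argmax(w);j=slice(max(k-2,0),k+3);out.append((w[j]*s[j]).sum()/w[j].sum())
    return out
def setup(yaw,tcp):
    c,s=np.cos(np.radians(yaw)),np.sin(np.radians(yaw));return np.array([c,s,0]),np.array(tcp)
def solve(r6,W6,tcp6,r7,W7,tcp7,yaw=12.6):
    x,t6=setup(yaw,tcp6);_,t7=setup(yaw,tcp7);a=[]
    for r in r6: a.append((onz(W6,(260,r),t6[2]-.1744+.0165)-t6)@x)
    piv=lambda dz:t7+[0,0,-.1659+dz]
    lat=[x[1],-x[0],0]
    def row(ai,p,dz):
        q=piv(dz)+x*(ai*np.cos(p)-.008*np.sin(p))+np.array([0,0,ai*np.sin(p)+.008*np.cos(p)])
        return proj(W7,q+np.array(lat)*-.006)[1]
    print('features x',np.array(a),'single',[least_squares(lambda v:row(ai,v[0],0)-r,[.3]).x[0] for ai,r in zip(a,r7)])
    s=least_squares(lambda v:[row(ai,v[0],v[1]/100)-r for ai,r in zip(a,r7)],[.3,0]);print('joint pitch, pivot dz mm',s.x[0],s.x[1]*10)
E
python3 - <<'E'
from tilt import *
W6=pickle.load(open('f6.pkl','rb'))['wrist'];W7=pickle.load(open('f7.pkl','rb'))['wrist']
r6=rows(W6,[(200,220,'up'),(335,362,'dark')]);r7=rows(W7,[(218,240,'up'),(315,345,'dark')]);print(r6,r7)
solve(r6,W6,[.5783,.2416,.3310],r7,W7,[.5781,.2417,.2914])
E
```

```text
[np.float64(210.6634240044522), np.float64(347.66472235558365)] [np.float64(228.36774781470626), np.float64(328.0433896296685)]
features x [ 0.0364 -0.0297] single [np.float64(0.2936880897520034), np.float64(0.47347866569193076)]
joint pitch, pivot dz mm 0.3484381922607512 -4.557616390481579
```

Run:
```python
from win import *
f7=pickle.load(open('f7.pkl','rb'));D=f7['side']
y=np.radians(12.6)
def frame(p): 
    x=np.array([np.cos(p)*np.cos(y),np.cos(p)*np.sin(y),np.sin(p)]);yy=np.array([-np.sin(y),np.cos(y),0]);return np.c_[x,yy,np.cross(x,yy)]
piv=np.array([.5781,.2417,.2914-.1659])
for p in(.336,.386,.436):
    R=frame(p);o=piv-R[:,2]*.0085
    print(p,{k:proj(D,o+R@np.array(v)/1000).round(1).tolist() for k,v in dict(fb=(60,-28,0),bb=(-60,-28,0),ft=(60,-28,12),bt=(-60,-28,12),ftl=(60,28,12),btl=(-60,28,12)).items()})
g=D['frame'].min(2).astype(int)
print('   ',list(range(250,335,5)))
for r in range(120,182,2): print(r,g[r,250:335:5].tolist())
```

```text
0.336 {'fb': [313.6, 149.9], 'bb': [280.0, 170.4], 'ft': [312.5, 146.8], 'bt': [278.8, 167.3], 'ftl': [303.1, 139.5], 'btl': [270.0, 159.3]}
0.386 {'fb': [313.4, 149.1], 'bb': [280.4, 171.1], 'ft': [312.2, 146.0], 'bt': [279.0, 168.1], 'ftl': [302.7, 138.7], 'btl': [270.3, 160.1]}
0.436 {'fb': [313.2, 148.3], 'bb': [280.9, 171.7], 'ft': [311.8, 145.3], 'bt': [279.3, 168.8], 'ftl': [302.4, 138.0], 'btl': [270.6, 160.9]}
    [250, 255, 260, 265, 270, 275, 280, 285, 290, 295, 300, 305, 310, 315, 320, 325, 330]
120 [68, 68, 69, 70, 68, 66, 47, 42, 46, 46, 45, 102, 96, 139, 42, 45, 54]
122 [68, 66, 69, 68, 68, 68, 54, 47, 38, 44, 51, 83, 101, 128, 40, 43, 57]
124 [67, 68, 67, 69, 67, 69, 43, 45, 42, 48, 50, 72, 103, 100, 110, 52, 59]
126 [69, 67, 67, 66, 67, 67, 41, 41, 44, 44, 52, 71, 92, 101, 160, 51, 95]
128 [66, 67, 67, 69, 63, 97, 54, 39, 47, 45, 70, 69, 73, 102, 107, 138, 156]
130 [69, 67, 68, 68, 52, 166, 46, 38, 44, 42, 73, 69, 72, 96, 101, 133, 129]
132 [68, 67, 69, 67, 46, 182, 46, 43, 45, 43, 65, 75, 75, 79, 103, 133, 133]
134 [68, 69, 52, 49, 59, 147, 60, 40, 45, 41, 51, 55, 7
[... 1187 characters left out ...]
6, 45, 43, 50, 104, 240, 149, 114, 131]
166 [152, 83, 120, 42, 48, 57, 168, 124, 53, 45, 48, 44, 81, 238, 233, 110, 133]
168 [114, 102, 151, 84, 44, 43, 115, 84, 45, 50, 44, 44, 71, 174, 240, 139, 134]
170 [133, 168, 160, 143, 38, 48, 91, 41, 52, 51, 81, 51, 61, 55, 239, 231, 129]
172 [169, 170, 153, 153, 52, 45, 56, 47, 53, 50, 90, 41, 60, 38, 209, 240, 187]
174 [157, 151, 151, 152, 120, 43, 44, 50, 44, 46, 45, 45, 59, 57, 146, 234, 241]
176 [129, 149, 151, 151, 151, 43, 45, 85, 127, 42, 42, 45, 84, 159, 233, 240, 230]
178 [96, 151, 149, 151, 152, 102, 126, 217, 156, 40, 59, 131, 176, 234, 232, 224, 157]
180 [50, 142, 150, 151, 151, 148, 199, 142, 112, 88, 155, 228, 236, 226, 172, 142, 133]
```

```bash
cat > side.py <<'E'
from win import *
from scipy.stats import theilslopes
y=np.radians(12.6)
def frame(p):
    x=np.array([np.cos(p)*np.cos(y),np.cos(p)*np.sin(y),np.sin(p)]);yy=np.array([-np.sin(y),np.cos(y),0]);return np.c_[x,yy,np.cross(x,yy)]
def lower(D,cols,guess,up=False,half=6,thr=85):
    "sub-pixel row in each column where bright turns dark downward (or dark turns bright if up)"
    g=cv2.GaussianBlur(D['frame'].min(2),(3,1),0).astype(float);o=[]
    for c in cols:
        r0=guess(c);s=np.arange(int(r0-half),int(r0+half)+1);d=np.gradient(g[s,c])*(1 if up else -1)
        w=np.clip(d,0,None)**2;k=np.argmax(w)
        j=slice(max(k-2,0),k+3);o.append((w[j]*s[j]).sum()/w[j].sum())
    return np.array(o)
def slope(cols,o):
    m,b,lo,hi=theilslopes(o,cols);r=o-m*cols-b;k=abs(r)<1;m,b=np.polyfit(cols[k],o[k],1);return m,b,k.sum(),np.std((o-m*cols-b)[k])
def pred(D,a,b,o,p):
    R=frame(p);u=proj(D,o+R@np.array(a)/1000);v=proj(D,o+R@np.array(b)/1000);return (v[1]-u[1])/(v[0]-u[0])
def pitch(D,a,b,o,m): 
    ps=np.linspace(.1,.6,51);return np.interp(-m,[-pred(D,a,b,o,p) for p in ps],ps)
E
python3 - <<'E'
from side import *
f5=pickle.load(open('f5.pkl','rb'))['side'];f7=pickle.load(open('f7.pkl','rb'))['side']
w=np.array([.5813,.2417,.1172])
c=np.arange(288,303);m=slope(c,lower(f5,c,lambda c:152.1+(c-304.4)*-.7));print('window near edge',m,'pitch',pitch(f5,(-31,-16,0),(31,-16,0),w,m[0]))
c=np.arange(283,297);m=slope(c,lower(f5,c,lambda c:148.4+(c-298.6)*-.7,up=True));print('window far edge',m,'pitch',pitch(f5,(-31,16,0),(31,16,0),w,m[0]))
c=np.r_[282:291,304:311];o=lower(f7,c,lambda c:168.1-(c-285)*.65,half=4);print(o.round(1));m=slope(c,o);print('carrier bottom edge',m,'pitch',pitch(f7,(-60,-28,0),(60,-28,0),w,m[0]))
E
```

```text
window near edge (np.float64(-0.6243352639172245), np.float64(343.532153670233), np.int64(15), np.float64(0.06051197770900343)) pitch 0.3509689182651023
window far edge (np.float64(-0.6386175435482294), np.float64(338.99198312098645), np.int64(14), np.float64(0.04111664454309482)) pitch 0.3660405873806502
[170.1 169.2 168.5 167.9 167.5 167.  166.1 165.4 164.9 155.8 155.  154.3
 153.9 153.1 152.5 151.9]
carrier bottom edge (np.float64(-0.6471843566129472), np.float64(352.48573219944365), np.int64(16), np.float64(0.11419804073389944)) pitch 0.36989296252326687
```

The side camera puts the carrier's lower edge at a pitch of 0.370 rad. The same method gives 0.351 to 0.366 rad for the window's edges, so the carrier is flush. One settling check, then hand in.

```bash
python3 -m creep '[{"hand":1,"translation":[0,0,0],"twist":0},{"hand":1,"translation":[0,0,0],"twist":0},{"hand":1,"translation":[0,0,0],"twist":0},{"hand":1,"translation":[0,0,0],"twist":0}]'
python3 - <<'E'
from side import *
from station import imaging
D=imaging.grab_frame('side');w=np.array([.5813,.2417,.1172])
c=np.r_[282:291,304:311];m=slope(c,lower(D,c,lambda c:168.1-(c-285)*.65,half=4));print(m,'pitch',pitch(D,(-60,-28,0),(60,-28,0),w,m[0]))
# far end corner along the edge line: where brightness ends, 1.5 px above the lower edge, both ends
g=D['frame'].min(2).astype(float);cc=np.arange(270,325)
print([(int(k),int(g[int(round(m[0]*k+m[1]-2)),k])) for k in cc if k<285 or k>307])
for s in(-60,60): print(proj(D,w+frame(.365)@np.array([s,-28,0])/1000))
E
```

```text
clock: 16.4
tool_pos: [0.5781, 0.2417, 0.2914]
eef_rot: [180.0, -0.1, 12.6]
contact_force: [-6.5, -2.3, 14.3]
grip_width: 0.644
grip_force: 40.1
(np.float64(-0.6472380143600893), np.float64(352.4806821553892), np.int64(16), np.float64(0.11936802471266998)) pitch 0.36993969753764255
[(270, 152), (271, 127), (272, 60), (273, 42), (274, 44), (275, 42), (276, 43), (277, 49), (278, 56), (279, 71), (280, 108), (281, 124), (282, 124), (283, 127), (284, 121), (308, 127), (309, 137), (310, 132), (311, 129), (312, 125), (313, 110), (314, 62), (315, 67), (316, 175), (317, 234), (318, 222), (319, 241), (320, 236), (321, 241), (322, 213), (323, 139), (324, 161)]
[280.3564 170.9816]
[313.613  149.6456]
```

The carrier's ends measure at columns about 279.5 and 313.6, against 280.4 and 313.6 predicted for a centred carrier. It is centred, steady and pressed with about 18 N, so I'm handing in.

```bash
python3 -c "
from station import order;print(order.close_job())"
```

```text
the job is handed in; nothing more can be done
None
```

I closed the cover in the loading block, lifted the carrier out and handed in at about 16.5 s still holding it on the stage window; by the cameras it was flush, square and centred, pressed with about 18 N, but no verdict came back.

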